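# Dial 625 ohms on the decade box

### The arm

A 6-joint arm with a two-finger parallel gripper is mounted at the origin on the work surface. World frame = base frame: x ahead of the robot, y to its left, z up, the work surface at z = 0. Lengths are in m, angles in rad, forces in N, time in s.
With the tool pointing down it reaches from about 0.35 to 0.875 m from the base axis. Payload 4.2 kg.
Tool frame: the origin (TCP) lies at the very end of the fingers, on their centre line; the grasp point (between the pads) lies 19 mm behind it; x points along the fingers, y is the direction in which the jaws open and shut, and the axes are right-handed (so a half turn about x gives the same grasp; the last joint's range is limited). The gripper opens to 87 mm and grips with 3 to 60 N. Pads are 19 mm wide; open, the fingers measure 117 mm over their backs; the gripper's body (75 mm by 190 mm) begins 51 mm behind the grasp point.
Start: joints at [-0.951, 0.385, 0.008, 0, -1.194, -0.259], TCP at [0.221, -0.585, 0.223] pointing down, gripper open.
Joint ranges: [-3.14, 3.14], [-1.21, 2.06], [-1.07, 1.41], [-3.16, 2.05], [-2.99, -0.16], [-3.1, 3.1]. Speed limits (rad/s): [2.79, 2.79, 3.14, 3.14, 3.14, 3.14].

### API

Orientations are given as a unit quaternion [w, x, y, z].
In Python, from cell import sense, camera, camera_info, job gives the robot as it stands.
- The arm moves only by the shell command python3 -m crank 'ROWS' [FORCE]. ROWS is JSON, a list of rows, each an object with "fingers": the closure, from -1 (fully open) to 1 (shut), so that 0 is half open; "travel": the shift along the tool's x, y, z each as a share of 0.2 m, from -1 to 1, a list of three; "yaw": the turn about the tool's x as a share of pi rad, from -1 to 1. A call has exactly 8 rows; each row is the pose to reach, as a shift and turn from the pose measured when the call began, along the tool's axes at that moment, turning the shorter way round; what a row does not reach only later rows make up. A row lasts 1/8 s, in which the tool goes at most 62.5 mm and 10.7 degrees, less where a joint would pass 70% of its speed; a pose out of reach is approached as far as the arm can. A call with a number of a shift or a turn outside -1 to 1 is refused whole. A call with a gripper value outside its range is refused whole. The fingers move at their own pace and stop on an object; FORCE is the grip in N (left out, the last holds). Time passes only in rows, so rows that repeat a pose let the fingers close, or fill a call up. It gives the time, the measured TCP pose, the force and the opening at its end, in the units of the state.
- sense(): the state, without advancing time (a new reading comes with each control period).
- camera(name): name is "scene" or "top"; returns the picture (420x560x3 uint8, red, green, blue); there is no depth.
- camera_info(name): a dict with "K" (3x3 intrinsics, pixels), "pose" (4x4, takes a point from camera to world coordinates). Camera axes: x right, y down, z forward; pixel columns grow to the right and rows downward; lengths in m; the calibration is good to about 2 mm. A picture is of the moment at which its call begins. camera_info takes no time and is no camera call.
- job.finish_job(): hands the job in, once; it reports no verdict.
The state is a dict: "t": time; "joint_pos": joint angles; "joint_vel": joint speeds; "joint_efforts": joint torques, N m; "position": TCP position; "orientation": TCP orientation; "wrist_force": force on the tool from outside, world axes, zero at the start; "torque": the same for the moment, N m; "width": finger opening in m.
Only numpy, scipy, OpenCV 4.12 (cv2) and the standard library are available. Lean on these libraries where they do the work, as an engineer would, in place of code of your own. Each camera call takes 0.05 s, during which the arm holds its last target.

### The job

The conductivity meter is to be checked against 625 ohms: set the decade resistance box to 625, that is the hundreds dial (left, seen from the robot) to 6, the tens dial (middle) to 2 and the units dial (right) to 5, each clicked fully home on its mark. Let go of the dials and leave the glassware and the other things round the box as they stand.

Things in the scene. Friction and masses are not known exactly. Their poses are not given: they have to be found in the camera images.
- decade_box: decade resistance box: grey case 324 mm wide (its y), 158 mm deep (its x), bare aluminium panel on top 85 mm above the table. It stands fast; place and yaw vary. Origin: centre of the underside; x points to the rear edge, away from the robot, y left, z up. Dial axes at x = -14 mm, y = +95 (hundreds), 0 (tens), -95 mm (units)
- dial_hundreds (a joint): angle of the left dial, rad: 0 with the pointer on mark 0, growing clockwise seen from above, 0.5236 per mark, so digit n is at 0.5236 n; stops at 0 and 4.712 (digit 9). Click stops: let go, a dial springs onto the nearest mark (about half-way it may hang). Turning past a click takes about 0.15 N m
- dial_tens (a joint): the same for the middle dial. Panel marks round every dial: ten, 30 degrees apart, 0 to 9 clockwise from above: 0 is a round dot at the near left, 135 degrees counter-clockwise of the box's x axis, 5 a long line, the others short lines, 9 at the near right; the gap without marks faces the robot
- dial_units (a joint): the same for the right dial
- dial_hundreds_grip (a point): grip point of the left dial, on its upright turning axis, 115 mm above the table: 21 mm above the knob's skirt (56 mm across), 7 mm below the top of its bar. The point turns with the dial: x along the bar towards the pointer end, z up
- dial_tens_grip (a point): the same for the middle dial. Every dial is a black bar-pointer knob: on the round skirt (top 94 mm above the table) stands a bar 14 mm wide, 49 mm long, 28 mm high, to be pinched across its 14 mm flat sides. Its pointer end is pointed, with a white line from the middle to it on top, 25 mm from the axis; the tail is square, 24 mm from the axis
- dial_units_grip (a point): the same for the right dial
- beaker_small: bystander: glass beaker 54 mm across, 70 mm high, left of the box; origin under its centre, z up
- beaker_large: bystander: glass beaker 72 mm across, 92 mm high, right of the box; origin under its centre, z up
- dropper_bottle: bystander: amber dropper bottle 32 mm across, 104 mm high, behind the box; origin under its centre, z up
- reagent_jar: bystander: white jar with black cap, 60 mm across, 76 mm high, behind the box; origin under its centre, z up
- petri_dish: bystander: closed petri dish 92 mm across, 17 mm high, in front of the box; origin under its centre, z up
- forceps: bystander: steel forceps 155 mm long, 5 mm high, lying in front of the box; origin under its middle
- middle_post (a point): top of the middle of three binding posts, 17 mm across, standing 18 mm above the panel in a row behind the dials, at x = +56 mm, y = -55, 0, +55 mm of the box

How it is judged:
At the end, for the whole second after the job is handed in: the hundreds dial stands at 6 (3.142 rad), the tens dial at 2 (1.047 rad) and the units dial at 5 (2.618 rad), each within 0.13 rad (a quarter of the way to the next mark), and all are let go (value of joint dial_hundreds between 3.01 and 3.27 rad and value of joint dial_tens between 0.917 and 1.177 rad and value of joint dial_units between 2.488 and 2.748 rad); the robot touches nothing.
It fails at once if a thing round the box is pushed more than 30 mm from its place (distance of any of beaker_small, beaker_large, dropper_bottle, reagent_jar, petri_dish, forceps from where it was at the start of the episode above 0.03 m).
It fails at once if a beaker, the bottle or the jar is tipped more than 0.5 rad (angle between any of beaker_small, beaker_large, dropper_bottle, reagent_jar's own z axis and vertical above 0.5 rad).
It also fails if it takes over 51 s, if anything falls off the work surface, if the arm or the gripper's body presses on something with over 40 N, if the wrist force passes 120 N, or if a joint passes its speed limit or range.

## Working session

There is one attempt and no reset: what is moved stays moved. The work goes in short steps, Python scripts to look and compute and a shell command to move; the robot and the scene stay as the last step left them, time stands still between calls to the robot, and variables do not carry over. Pictures are saved under pics/ and viewed, and the job is handed in when it is done.

```bash
ls; mkdir -p pics
python3 - <<'E'
from cell import sense,camera,camera_info
import cv2,numpy as np
s=sense();print({k:np.round(v,3).tolist() for k,v in s.items()})
for n in("scene","top"):
    cv2.imwrite(f"pics/{n}0.png",camera(n)[:,:,::-1]);i=camera_info(n);print(n,np.round(i["K"],1).tolist(),np.round(i["pose"],3).tolist())
E
```

```text
pics
{'t': 0.0, 'joint_pos': [-0.951, 0.386, 0.007, -0.001, -1.194, -0.259], 'joint_vel': [0.0, -0.001, 0.001, -0.002, 0.001, 0.0], 'joint_efforts': [-0.001, -39.066, 18.74, 4.22, 0.011, -0.0], 'position': [0.22, -0.584, 0.221], 'orientation': [0.695, -0.126, 0.696, 0.128], 'wrist_force': [-0.224, -0.401, 0.829], 'torque': [-0.004, 0.037, 0.012], 'width': 0.087}
scene [[432.2, 0.0, 276.6], [0.0, 432.2, 198.8], [0.0, 0.0, 1.0]] [[-0.441, 0.704, -0.556, 1.098], [0.898, 0.336, -0.286, 0.298], [-0.014, -0.625, -0.78, 0.841], [0.0, 0.0, 0.0, 1.0]]
top [[482.7, 0.0, 279.3], [0.0, 482.7, 207.5], [0.0, 0.0, 1.0]] [[-0.028, -0.988, 0.149, 0.439], [-0.999, 0.031, 0.013, 0.02], [-0.017, -0.149, -0.989, 1.042], [0.0, 0.0, 0.0, 1.0]]
```

View pics/top0.png

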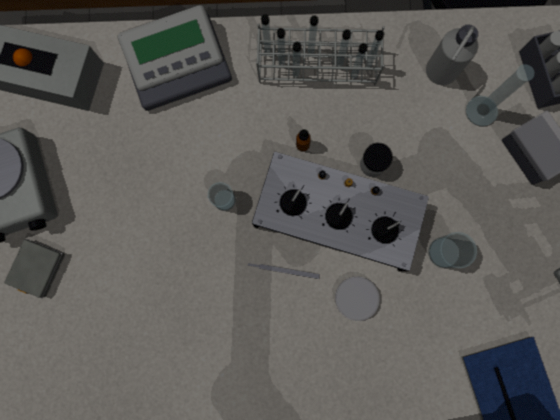

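View pics/scene0.png

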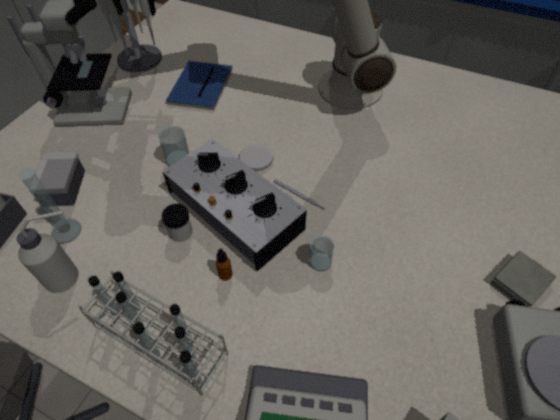

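Run:
```python
import cv2
im=cv2.imread("pics/top0.png")[145:275,245:435]
cv2.imwrite("pics/topz.png",cv2.resize(cv2.convertScaleAbs(im,alpha=1.5),None,fx=4.2,fy=4.2,interpolation=cv2.INTER_CUBIC))
im=cv2.imread("pics/scene0.png")[135:270,155:315]
cv2.imwrite("pics/scenez.png",cv2.resize(cv2.convertScaleAbs(im,alpha=1.3),None,fx=4.4,fy=4.4,interpolation=cv2.INTER_CUBIC))
```

```text
(no output)
```

View pics/topz.png

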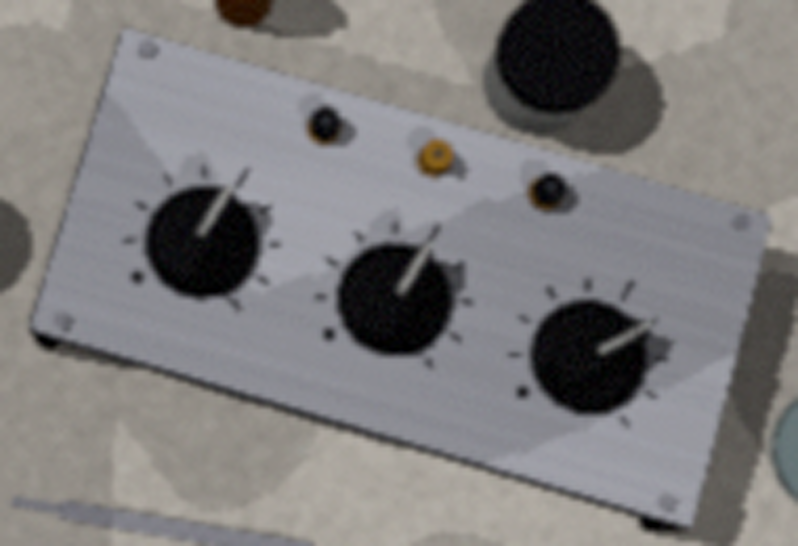

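View pics/scenez.png

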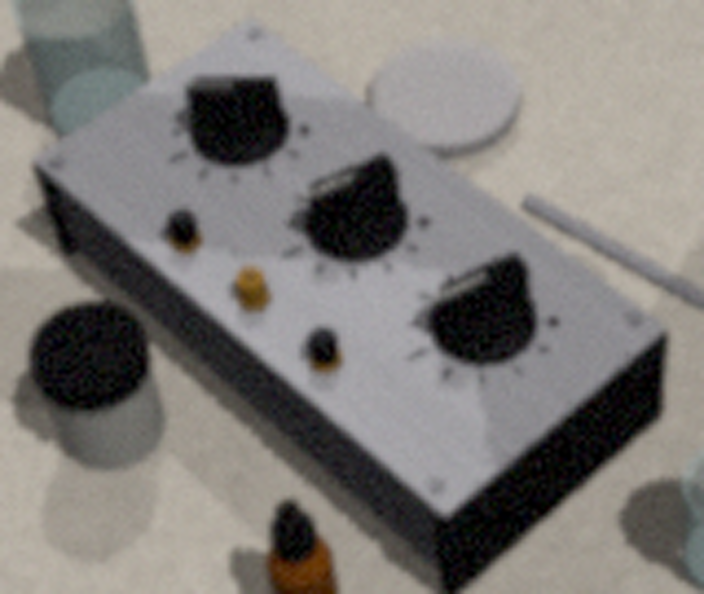

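```bash
cat > h.py <<'E'
import numpy as np,cv2
from cell import sense,camera,camera_info
def ray(n,uv,z):
    i=camera_info(n);K=np.array(i["K"]);T=np.array(i["pose"])
    uv=np.atleast_2d(uv).astype(float)
    d=np.c_[uv,np.ones(len(uv))]@np.linalg.inv(K).T@T[:3,:3].T
    o=T[:3,3];return (o+d*((z-o[2])/d[:,2])[:,None])[:,:2]
def proj(n,P):
    i=camera_info(n);K=np.array(i["K"]);T=np.linalg.inv(i["pose"])
    p=np.c_[P,np.ones(len(P))]@T.T;p=p[:,:3]@K.T;return p[:,:2]/p[:,2:]
def fitbox(src,dst): # 2D rigid
    a=src.mean(0);b=dst.mean(0);U,_,V=np.linalg.svd((src-a).T@(dst-b));R=V.T@np.diag([1,np.linalg.det(V.T@U.T)])@U.T
    t=b-R@a;return np.arctan2(R[1,0],R[0,0]),t,np.linalg.norm(src@R.T+t-dst,axis=1)
E
python3 - <<'E'
from h import *
c=np.array([[122,30],[768,212],[690,527],[32,330]])/4.2+[245,145]
w=ray("top",c,0.085);print(w.round(4).tolist(),[np.linalg.norm(w[i]-w[(i+1)%4]).round(4) for i in range(4)])
B=np.array([[79,162],[79,-162],[-79,-162],[-79,162]])/1000
print(fitbox(B,w))
# white lines
L=np.array([[200,236],[237,180],[400,293],[430,243],[598,354],[645,325]])/4.2+[245,145]
yaw,t,_=fitbox(B,w)
p=ray("top",L,.122)
for i in range(3):
    d=p[2*i+1]-p[2*i];a=np.arctan2(d[1],d[0])-yaw
    print("ctr",p[2*i].round(4),"len",np.linalg.norm(d).round(4),"dial",round((np.deg2rad(135)-a)/.5236,2))
R=np.array([[np.cos(yaw),-np.sin(yaw)],[np.sin(yaw),np.cos(yaw)]])
for y in(.095,0,-.095):print("axis",(R@[-.014,y]+t).round(4),proj("top",[[*(R@[-.014,y]+t),.094]]).round(1),proj("scene",[[*(R@[-.014,y]+t),.094]]).round(1))
g=cv2.imread("pics/scene0.png").max(2)
for n in("top","scene"):
    g=cv2.imread(f"pics/{n}0.png").max(2);k,l,st,ce=cv2.connectedComponentsWithStats((g<45).astype(np.uint8))
    print(n,[(ce[i].round(1).tolist(),int(st[i][4])) for i in range(1,k) if 250<st[i][4]<1500])
# posts cross check
for y in (.055,0,-.055):
    q=[*(R@[.056,y]+t),.103];print("post",proj("top",[q]).round(1),proj("scene",[q]).round(1))
s=sense()
from scipy.spatial.transform import Rotation as Ro
q=s["orientation"];M=Ro.from_quat([q[1],q[2],q[3],q[0]]).as_matrix();print(M.round(3))
E
```

```text
[[0.6979, 0.0405], [0.5985, -0.265], [0.4509, -0.2178], [0.5526, 0.0872]] [np.float64(0.3212), np.float64(0.155), np.float64(0.3215), np.float64(0.1526)]
(np.float64(-0.3166714540335341), array([ 0.57499605, -0.08875928]), array([0.00258277, 0.00259284, 0.00146714, 0.00340719]))
ctr [0.5893 0.0065] len 0.0313 dial 5.06
ctr [ 0.5601 -0.084 ] len 0.0271 dial 5.0
ctr [ 0.5294 -0.1723] len 0.0254 dial 5.91
axis [0.5913 0.0059] [[292.8 202.5]] [[263.6 204.4]]
axis [ 0.5617 -0.0844] [[338.9 215.9]] [[234.4 181.9]]
axis [ 0.5321 -0.1747] [[385.6 229.4]] [[207.7 161.1]]
top [([538.4, 76.1], 1166), ([29.1, 58.7], 904), ([36.3, 190.2], 1488), ([522.2, 159.6], 692), ([377.2, 158.6], 738), ([292.8, 202.7], 526), ([338.7, 216.1], 541), ([385.0, 229.7], 566), ([517.1, 406.0], 1365)]
scene [([76.8, 18.6], 686), ([347.3, 59.2], 355), ([138.1, 60.8], 664), ([372.9, 74.3], 1006), ([546.9, 76.0], 305), ([206.9, 73.8], 532), ([208.4, 162.1], 348), ([70.2, 188.0], 515), ([235.9, 183.4], 363), ([265.2, 206.5], 385), ([9.6, 218.8], 656), ([175.0, 215.9], 530), ([507.5, 371.9], 1200), ([90.5, 412.4], 303)]
post [[322. 174.]] [[227.1 210.3]]
post [[348.8 181.6]] [[210.5 196.6]]
post [[375.8 189.3]] [[194.8 183.5]]
[[-0.001 -0.353  0.936]
 [ 0.002  0.936  0.353]
 [-1.     0.002 -0.   ]]
```

```bash
cat >> h.py <<'E'
AX={"h":(.5913,.0059),"t":(.5617,-.0844),"u":(.5321,-.1747)}
YAWB=np.rad2deg(-.3167)
from scipy.spatial.transform import Rotation as Ro
def plan(dial,digit,z):
    s=sense();q=s["orientation"];M=Ro.from_quat([q[1],q[2],q[3],q[0]]).as_matrix()
    d=M.T@(np.array([*AX[dial],z])-s["position"])
    ang=np.rad2deg(np.arctan2(M[1,1],M[0,1]));tgt=YAWB+135-30*digit+90
    dy=(ang-tgt+90)%180-90
    print("t",round(s["t"],2),"pos",np.round(s["position"],4),"xdown",M[:,0].round(3),"travel",(d/.2).round(3),"yaw",round(dy/180,4),"deg",round(dy,1),"w",round(s["width"],4),"F",np.round(s["wrist_force"],1),"Tq",np.round(s["torque"],2),"j6",round(s["joint_pos"][5],2))
E
python3 -c "
from h import *
plan('u',6,.222)"
python3 -m crank '[{"fingers":-0.5,"travel":[0,0.09,0.14],"yaw":0.058},{"fingers":0,"travel":[0,0.18,0.28],"yaw":0.116},{"fingers":0,"travel":[0,0.27,0.42],"yaw":0.175},{"fingers":0,"travel":[0,0.36,0.56],"yaw":0.233},{"fingers":0,"travel":[0,0.45,0.7],"yaw":0.291},{"fingers":0,"travel":[0,0.54,0.84],"yaw":0.35},{"fingers":0,"travel":[0,0.62,1],"yaw":0.408},{"fingers":0,"travel":[0,0.62,1],"yaw":0.466}]' 30
python3 -c "
from h import *
plan('u',6,.14)"
```

```text
t 0.1 pos [ 0.2205 -0.5843  0.2216] xdown [-0.001  0.002 -1.   ] travel [0.    1.366 2.181] yaw 0.4656 deg 83.8 w 0.0872 F [ 0.7  0.8 -0.4] Tq [-0.01 -0.04 -0.  ] j6 -0.26
t: 1.1
position: [0.365, -0.396, 0.2215]
orientation: [0.601, 0.372, 0.602, -0.371]
wrist_force: [0.7, -0.9, 0.7]
width: 0.0436
t 1.1 pos [ 0.365  -0.396   0.2215] xdown [-0.001  0.002 -1.   ] travel [ 0.409  1.243 -0.614] yaw -0.0013 deg -0.2 w 0.0436 F [ 0.7 -0.9  0.7] Tq [-0.15 -0.   -0.03] j6 -2.15
```

```bash
python3 -m crank '[{"fingers":0,"travel":[0,0.16,-0.1],"yaw":0},{"fingers":0,"travel":[0,0.33,-0.2],"yaw":0},{"fingers":0,"travel":[0,0.5,-0.3],"yaw":0},{"fingers":0,"travel":[0,0.66,-0.4],"yaw":0},{"fingers":0,"travel":[0,0.83,-0.5],"yaw":0},{"fingers":0,"travel":[0,1,-0.61],"yaw":0},{"fingers":0,"travel":[0,1,-0.61],"yaw":0},{"fingers":0,"travel":[0,1,-0.61],"yaw":0}]' 30
python3 -c "
from h import *
plan('u',6,.14)"
```

```text
t: 2.1
position: [0.4887, -0.1973, 0.2215]
orientation: [0.601, 0.372, 0.603, -0.371]
wrist_force: [-1.2, -0.2, 0.0]
width: 0.0435
t 2.1 pos [ 0.4887 -0.1973  0.2215] xdown [-0.002  0.003 -1.   ] travel [ 0.407  0.245 -0.003] yaw -0.0013 deg -0.2 w 0.0435 F [-1.2 -0.2  0. ] Tq [-0.13  0.01  0.  ] j6 -2.6
```

```bash
python3 -m crank '[{"fingers":0,"travel":[0,0.15,0],"yaw":0},{"fingers":0,"travel":[0,0.245,0],"yaw":0},{"fingers":0,"travel":[0.1,0.245,0],"yaw":0},{"fingers":0,"travel":[0.2,0.245,0],"yaw":0},{"fingers":0,"travel":[0.3,0.245,0],"yaw":0},{"fingers":0,"travel":[0.4,0.245,0],"yaw":0},{"fingers":0,"travel":[0.4,0.245,0],"yaw":0},{"fingers":0,"travel":[0.4,0.245,0],"yaw":0}]' 30
python3 -c "
from h import *
plan('u',6,.098)
for n,r in(('top',(150,290,330,470)),('scene',(90,230,120,310))):
    im=camera(n)[r[0]:r[1],r[2]:r[3],::-1]
    cv2.imwrite(f'pics/{n}1.png',cv2.resize(cv2.convertScaleAbs(im,alpha=1.5),None,fx=4,fy=4,interpolation=cv2.INTER_CUBIC))"
```

```text
t: 3.1
position: [0.5328, -0.1756, 0.1422]
orientation: [0.601, 0.372, 0.602, -0.371]
wrist_force: [0.5, -0.2, 1.3]
width: 0.0434
t 3.1 pos [ 0.5328 -0.1756  0.1422] xdown [-0.001  0.002 -1.   ] travel [ 0.221 -0.001 -0.005] yaw -0.0013 deg -0.2 w 0.0434 F [ 0.5 -0.2  1.3] Tq [-0.12  0.    0.02] j6 -2.64
```

View pics/top1.png

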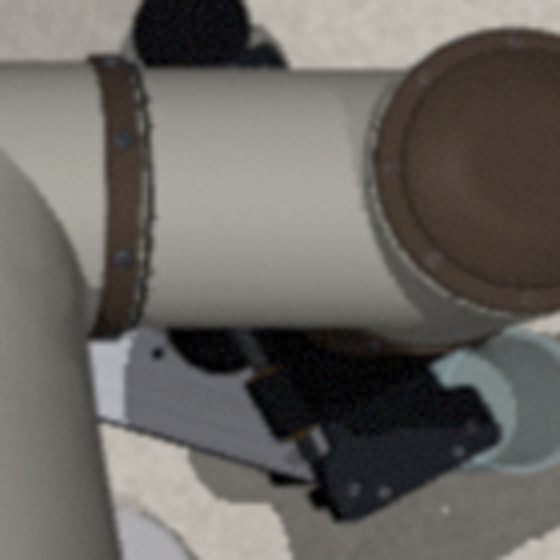

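View pics/scene1.png

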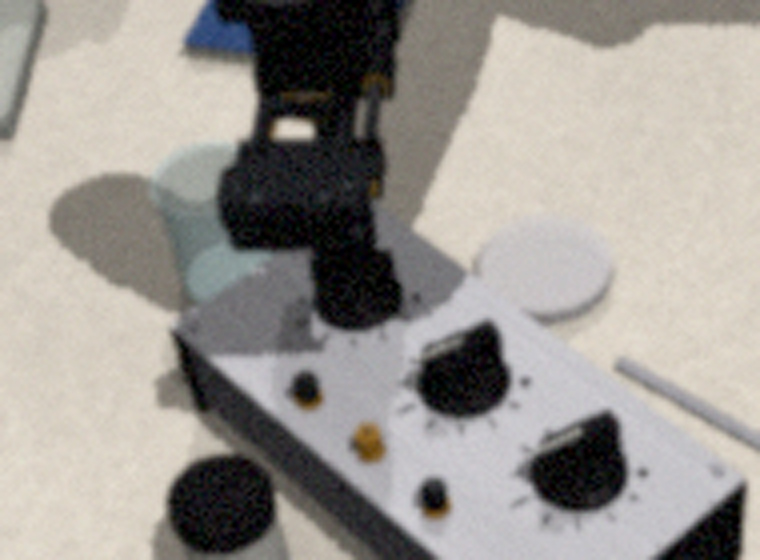

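The scene view shows the fingers directly above the units dial, with its skirt at zoomed (355,305). The top view is covered by the arm. The clearances look fine, so I'm descending and pinching.

```bash
python3 -m crank '[{"fingers":0,"travel":[0.06,0,0],"yaw":0},{"fingers":0,"travel":[0.12,0,0],"yaw":0},{"fingers":0,"travel":[0.17,0,0],"yaw":0},{"fingers":0,"travel":[0.21,0,0],"yaw":0},{"fingers":0.4,"travel":[0.21,0,0],"yaw":0},{"fingers":0.9,"travel":[0.21,0,0],"yaw":0},{"fingers":0.9,"travel":[0.21,0,0],"yaw":0},{"fingers":0.9,"travel":[0.21,0,0],"yaw":0}]' 30
python3 -c "
from h import *
plan('u',5,.098)"
```

```text
t: 4.2
position: [0.5339, -0.1751, 0.101]
orientation: [0.602, 0.373, 0.601, -0.37]
wrist_force: [1.9, 0.8, -1.0]
width: 0.0139
t 4.2 pos [ 0.5339 -0.1751  0.101 ] xdown [ 0.002  0.003 -1.   ] travel [ 0.015 -0.007 -0.006] yaw -0.168 deg -30.2 w 0.0139 F [ 1.9  0.8 -1. ] Tq [ 0.04 -0.29 -0.06] j6 -2.64
```

```bash
python3 -m crank '[{"fingers":0.9,"travel":[0,0,0],"yaw":-0.035},{"fingers":0.9,"travel":[0,0,0],"yaw":-0.07},{"fingers":0.9,"travel":[0,0,0],"yaw":-0.105},{"fingers":0.9,"travel":[0,0,0],"yaw":-0.14},{"fingers":0.9,"travel":[0,0,0],"yaw":-0.168},{"fingers":0.9,"travel":[0,0,0],"yaw":-0.168},{"fingers":0.9,"travel":[0,0,0],"yaw":-0.168},{"fingers":0.9,"travel":[0,0,0],"yaw":-0.168}]' 30
python3 -c "
from h import *
plan('u',5,.098)"
```

```text
t: 5.2
position: [0.5348, -0.1743, 0.101]
orientation: [0.679, 0.204, 0.676, -0.201]
wrist_force: [2.7, 5.0, -2.4]
width: 0.0136
t 5.2 pos [ 0.5348 -0.1743  0.101 ] xdown [ 0.004  0.003 -1.   ] travel [ 0.015 -0.009 -0.01 ] yaw -0.0004 deg -0.1 w 0.0136 F [ 2.7  5.  -2.4] Tq [ 1.18 -0.8  -0.  ] j6 -2.12
```

```bash
python3 -m crank '[{"fingers":0,"travel":[0,0,0],"yaw":0},{"fingers":0,"travel":[0,0,0],"yaw":0},{"fingers":0,"travel":[0,0,0],"yaw":0},{"fingers":0,"travel":[-0.1,0,0],"yaw":0},{"fingers":0,"travel":[-0.2,0,0],"yaw":0},{"fingers":0,"travel":[-0.3,0,0],"yaw":0},{"fingers":0,"travel":[-0.3,0,0],"yaw":0},{"fingers":0,"travel":[-0.3,0,0],"yaw":0}]' 30
python3 -c "
from h import *
plan('t',5,.161)"
```

```text
t: 6.2
position: [0.5339, -0.1745, 0.1602]
orientation: [0.678, 0.204, 0.677, -0.201]
wrist_force: [-0.5, -0.1, 0.2]
width: 0.0437
t 6.2 pos [ 0.5339 -0.1745  0.1602] xdown [ 0.003  0.004 -1.   ] travel [-0.002  0.453 -0.131] yaw -0.0006 deg -0.1 w 0.0437 F [-0.5 -0.1  0.2] Tq [-0.12 -0.    0.01] j6 -2.12
```

```bash
python3 -m crank '[{"fingers":0,"travel":[0,0.15,-0.04],"yaw":0},{"fingers":0,"travel":[0,0.3,-0.08],"yaw":0},{"fingers":0,"travel":[0,0.455,-0.13],"yaw":0},{"fingers":0,"travel":[0,0.455,-0.13],"yaw":0},{"fingers":0,"travel":[0.1,0.455,-0.13],"yaw":0},{"fingers":0,"travel":[0.2,0.455,-0.13],"yaw":0},{"fingers":0,"travel":[0.2,0.455,-0.13],"yaw":0},{"fingers":0,"travel":[0.2,0.455,-0.13],"yaw":0}]' 30
python3 -c "
from h import *
plan('t',5,.1)
for n,r in(('scene',(90,230,120,310)),):
    im=camera(n)[r[0]:r[1],r[2]:r[3],::-1]
    cv2.imwrite(f'pics/{n}2.png',cv2.resize(cv2.convertScaleAbs(im,alpha=1.5),None,fx=4,fy=4,interpolation=cv2.INTER_CUBIC))"
```

```text
t: 7.2
position: [0.5623, -0.0845, 0.1209]
orientation: [0.678, 0.204, 0.677, -0.201]
wrist_force: [0.4, -0.5, 0.1]
width: 0.0437
t 7.2 pos [ 0.5623 -0.0845  0.1209] xdown [ 0.003  0.003 -1.   ] travel [ 0.105 -0.002 -0.003] yaw -0.0007 deg -0.1 w 0.0437 F [ 0.4 -0.5  0.1] Tq [-0.14 -0.04 -0.03] j6 -2.28
```

View pics/scene2.png

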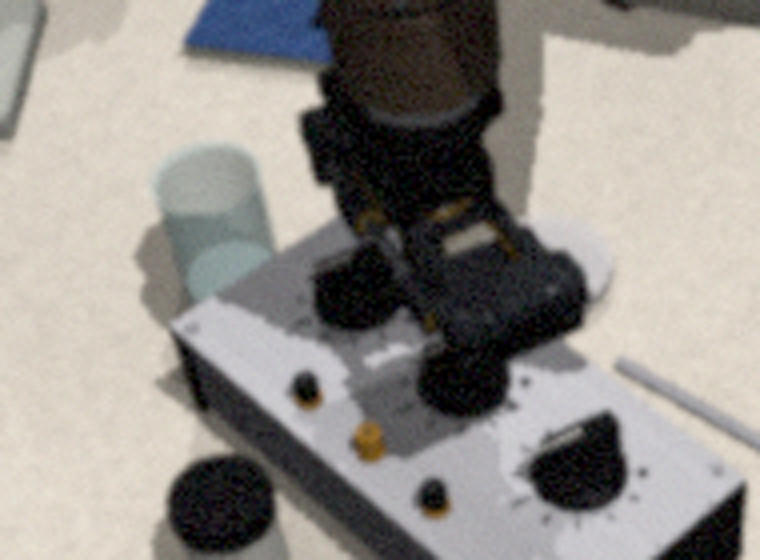

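The units dial at zoomed (355,285) now points along the 5 direction, like the others. The gripper straddles the tens bar at (465,380). Next I'm descending and pinching.

```bash
python3 -m crank '[{"fingers":0,"travel":[0.05,0,0],"yaw":0},{"fingers":0,"travel":[0.1,0,0],"yaw":0},{"fingers":0,"travel":[0.1,0,0],"yaw":0},{"fingers":0.4,"travel":[0.1,0,0],"yaw":0},{"fingers":0.9,"travel":[0.1,0,0],"yaw":0},{"fingers":0.9,"travel":[0.1,0,0],"yaw":0},{"fingers":0.9,"travel":[0.1,0,0],"yaw":0},{"fingers":0.9,"travel":[0.1,0,0],"yaw":0}]' 30
python3 -c "
from h import *
plan('t',2,.1)"
```

```text
t: 8.25
position: [0.5635, -0.0833, 0.1015]
orientation: [0.679, 0.205, 0.676, -0.2]
wrist_force: [1.6, 5.2, -0.1]
width: 0.0135
t 8.25 pos [ 0.5635 -0.0833  0.1015] xdown [ 0.006  0.005 -1.   ] travel [ 0.007 -0.01  -0.005] yaw 0.4994 deg 89.9 w 0.0135 F [ 1.6  5.2 -0.1] Tq [ 1.36 -0.36 -0.04] j6 -2.28
```

```bash
python3 -m crank '[{"fingers":0.9,"travel":[0,0,0],"yaw":-0.04},{"fingers":0.9,"travel":[0,0,0],"yaw":-0.08},{"fingers":0.9,"travel":[0,0,0],"yaw":-0.12},{"fingers":0.9,"travel":[0,0,0],"yaw":-0.16},{"fingers":0.9,"travel":[0,0,0],"yaw":-0.2},{"fingers":0.9,"travel":[0,0,0],"yaw":-0.24},{"fingers":0.9,"travel":[0,0,0],"yaw":-0.28},{"fingers":0.9,"travel":[0,0,0],"yaw":-0.32}]' 30
python3 -c "
from h import *
plan('t',2,.1)"
```

```text
t: 9.25
position: [0.5636, -0.0826, 0.1015]
orientation: [0.694, -0.149, 0.688, 0.152]
wrist_force: [-0.9, 3.7, 0.3]
width: 0.0139
t 9.25 pos [ 0.5636 -0.0826  0.1015] xdown [ 0.006  0.006 -1.   ] travel [ 0.008 -0.004 -0.012] yaw -0.1793 deg -32.3 w 0.0139 F [-0.9  3.7  0.3] Tq [ 1.22 -0.   -0.03] j6 -1.27
```

```bash
python3 -m crank '[{"fingers":0.9,"travel":[0,0,0],"yaw":-0.04},{"fingers":0.9,"travel":[0,0,0],"yaw":-0.08},{"fingers":0.9,"travel":[0,0,0],"yaw":-0.12},{"fingers":0.9,"travel":[0,0,0],"yaw":-0.16},{"fingers":0.9,"travel":[0,0,0],"yaw":-0.18},{"fingers":0.9,"travel":[0,0,0],"yaw":-0.18},{"fingers":0.9,"travel":[0,0,0],"yaw":-0.18},{"fingers":0.9,"travel":[0,0,0],"yaw":-0.18}]' 30
python3 -c "
from h import *
plan('t',2,.1)"
python3 -m crank '[{"fingers":0,"travel":[0,0,0],"yaw":0},{"fingers":0,"travel":[0,0,0],"yaw":0},{"fingers":0,"travel":[0,0,0],"yaw":0},{"fingers":0,"travel":[-0.1,0,0],"yaw":0},{"fingers":0,"travel":[-0.2,0,0],"yaw":0},{"fingers":0,"travel":[-0.3,0,0],"yaw":0},{"fingers":0,"travel":[-0.3,0,0],"yaw":0},{"fingers":0,"travel":[-0.3,0,0],"yaw":0}]' 30
python3 -c "
from h import *
plan('h',5,.161)"
```

```text
t: 10.25
position: [0.5633, -0.0824, 0.1015]
orientation: [0.624, -0.336, 0.619, 0.338]
wrist_force: [-0.6, 4.6, 1.5]
width: 0.0138
t 10.25 pos [ 0.5633 -0.0824  0.1015] xdown [ 0.006  0.006 -1.   ] travel [ 0.007  0.001 -0.013] yaw 0.0006 deg 0.1 w 0.0138 F [-0.6  4.6  1.5] Tq [ 1.29  0.45 -0.02] j6 -0.71
t: 11.25
position: [0.5624, -0.0828, 0.1606]
orientation: [0.624, -0.336, 0.619, 0.338]
wrist_force: [-0.6, -0.2, -0.6]
width: 0.0439
t 11.25 pos [ 0.5624 -0.0828  0.1606] xdown [ 0.005  0.006 -1.   ] travel [0.002 0.121 0.45 ] yaw -0.4996 deg -89.9 w 0.0439 F [-0.6 -0.2 -0.6] Tq [-0.    0.05 -0.02] j6 -0.71
```

```bash
python3 -m crank '[{"fingers":0,"travel":[0,0.03,0.1],"yaw":-0.058},{"fingers":0,"travel":[0,0.06,0.2],"yaw":-0.116},{"fingers":0,"travel":[0,0.09,0.3],"yaw":-0.174},{"fingers":0,"travel":[0,0.12,0.4],"yaw":-0.232},{"fingers":0,"travel":[0,0.118,0.458],"yaw":-0.29},{"fingers":0,"travel":[0,0.118,0.458],"yaw":-0.348},{"fingers":0,"travel":[0,0.118,0.458],"yaw":-0.406},{"fingers":0,"travel":[0,0.118,0.458],"yaw":-0.464}]' 30
python3 -c "
from h import *
plan('h',5,.1)"
```

```text
t: 12.25
position: [0.5919, 0.0068, 0.1597]
orientation: [0.239, -0.666, 0.235, 0.666]
wrist_force: [-0.2, 0.3, -0.2]
width: 0.0436
t 12.25 pos [0.5919 0.0068 0.1597] xdown [ 0.002  0.006 -1.   ] travel [ 0.299  0.007 -0.001] yaw -0.0337 deg -6.1 w 0.0436 F [-0.2  0.3 -0.2] Tq [-0.01  0.13  0.06] j6 0.61
```

```bash
python3 -m crank '[{"fingers":0,"travel":[0,0,0],"yaw":-0.034},{"fingers":0,"travel":[0,0,0],"yaw":-0.034},{"fingers":0,"travel":[0.06,0,0],"yaw":-0.034},{"fingers":0,"travel":[0.12,0,0],"yaw":-0.034},{"fingers":0,"travel":[0.18,0,0],"yaw":-0.034},{"fingers":0,"travel":[0.24,0,0],"yaw":-0.034},{"fingers":0,"travel":[0.295,0,0],"yaw":-0.034},{"fingers":0,"travel":[0.295,0,0],"yaw":-0.034}]' 30
python3 -c "
from h import *
plan('h',5,.1)"
python3 -m crank '[{"fingers":0.3,"travel":[0,0,0],"yaw":0},{"fingers":0.6,"travel":[0,0,0],"yaw":0},{"fingers":0.9,"travel":[0,0,0],"yaw":0},{"fingers":0.9,"travel":[0,0,0],"yaw":0},{"fingers":0.9,"travel":[0,0,0],"yaw":0},{"fingers":0.9,"travel":[0,0,0],"yaw":0},{"fingers":0.9,"travel":[0,0,0],"yaw":0},{"fingers":0.9,"travel":[0,0,0],"yaw":0}]' 30
python3 -c "
from h import *
plan('h',6,.1)"
```

```text
t: 13.25
position: [0.5913, 0.0069, 0.0995]
orientation: [0.203, -0.677, 0.2, 0.679]
wrist_force: [-0.2, -0.6, 0.3]
width: 0.0438
t 13.25 pos [0.5913 0.0069 0.0995] xdown [-0.001  0.005 -1.   ] travel [-0.003  0.004 -0.003] yaw 0.0003 deg 0.0 w 0.0438 F [-0.2 -0.6  0.3] Tq [-0.02  0.11  0.02] j6 0.71
t: 14.25
position: [0.5921, 0.0078, 0.0999]
orientation: [0.204, -0.678, 0.199, 0.678]
wrist_force: [1.3, 4.5, 0.7]
width: 0.0136
t 14.25 pos [0.5921 0.0078 0.0999] xdown [ 0.002  0.006 -1.   ] travel [-0.     0.01  -0.002] yaw 0.167 deg 30.1 w 0.0136 F [1.3 4.5 0.7] Tq [ 1.4  -0.17 -0.09] j6 0.71
```

```bash
python3 -m crank '[{"fingers":0.9,"travel":[0,0,0],"yaw":0.035},{"fingers":0.9,"travel":[0,0,0],"yaw":0.07},{"fingers":0.9,"travel":[0,0,0],"yaw":0.105},{"fingers":0.9,"travel":[0,0,0],"yaw":0.14},{"fingers":0.9,"travel":[0,0,0],"yaw":0.167},{"fingers":0.9,"travel":[0,0,0],"yaw":0.167},{"fingers":0.9,"travel":[0,0,0],"yaw":0.167},{"fingers":0.9,"travel":[0,0,0],"yaw":0.167}]' 30
python3 -c "
from h import *
plan('h',6,.1)"
python3 -m crank '[{"fingers":0,"travel":[0,0,0],"yaw":0},{"fingers":0,"travel":[0,0,0],"yaw":0},{"fingers":0,"travel":[0,0,0],"yaw":0},{"fingers":0,"travel":[-0.15,0,0],"yaw":0},{"fingers":0,"travel":[-0.3,0,0],"yaw":0},{"fingers":0,"travel":[-0.45,0,0],"yaw":0},{"fingers":0,"travel":[-0.6,0,0],"yaw":0},{"fingers":0,"travel":[-0.6,0,0],"yaw":0}]' 30
python3 -c "
from h import *
s=sense();q=s['orientation'];M=Ro.from_quat([q[1],q[2],q[3],q[0]]).as_matrix()
print((M.T@np.array([-.12,.28,0])/.2).round(2), (M.T@np.array([-.12,-.38,0])/.2).round(2))
plan('h',6,.1)"
```

```text
t: 15.25
position: [0.5926, 0.0083, 0.0999]
orientation: [0.372, -0.602, 0.367, 0.603]
wrist_force: [2.0, 4.9, -0.3]
width: 0.0137
t 15.25 pos [0.5926 0.0083 0.0999] xdown [ 0.003  0.007 -1.   ] travel [-0.     0.011 -0.008] yaw 0.0005 deg 0.1 w 0.0137 F [ 2.   4.9 -0.3] Tq [ 1.29 -0.28 -0.09] j6 0.19
t: 16.25
position: [0.5935, 0.0073, 0.2228]
orientation: [-0.373, 0.604, -0.366, -0.602]
wrist_force: [0.3, 0.7, -0.2]
width: 0.0437
[ 0.01 -0.1   1.52] [-0.02  1.4  -1.42]
t 16.25 pos [0.5935 0.0073 0.2228] xdown [ 0.008  0.008 -1.   ] travel [ 0.614  0.02  -0.003] yaw 0.0006 deg 0.1 w 0.0437 F [ 0.3  0.7 -0.2] Tq [-0.06  0.11 -0.01] j6 0.19
```

```bash
python3 -m crank '[{"fingers":0,"travel":[0,0,0.2],"yaw":0},{"fingers":0,"travel":[0,0,0.4],"yaw":0},{"fingers":0,"travel":[0,0,0.6],"yaw":0},{"fingers":0,"travel":[0,-0.03,0.8],"yaw":0},{"fingers":0,"travel":[0,-0.06,1],"yaw":0},{"fingers":0,"travel":[0,-0.06,1],"yaw":0},{"fingers":0,"travel":[0,-0.06,1],"yaw":0},{"fingers":0,"travel":[0,-0.06,1],"yaw":0}]' 30
python3 -m crank '[{"fingers":0,"travel":[0,0,0.15],"yaw":0},{"fingers":0,"travel":[0,0,0.3],"yaw":0},{"fingers":0,"travel":[0,0,0.45],"yaw":0},{"fingers":0,"travel":[0,0,0.5],"yaw":0},{"fingers":0,"travel":[0,0,0.5],"yaw":0},{"fingers":0,"travel":[0,0,0.5],"yaw":0},{"fingers":0,"travel":[0,0,0.5],"yaw":0},{"fingers":0,"travel":[0,0,0.5],"yaw":0}]' 30
python3 -c "
from h import *
for n,r in(('top',(145,275,245,435)),('scene',(135,270,155,315))):
    f=camera(n)[:,:,::-1];cv2.imwrite(f'pics/{n}3.png',f);im=f[r[0]:r[1],r[2]:r[3]]
    cv2.imwrite(f'pics/{n}3z.png',cv2.resize(cv2.convertScaleAbs(im,alpha=1.5),None,fx=4.2,fy=4.2,interpolation=cv2.INTER_CUBIC))"
```

```text
t: 17.25
position: [0.5136, 0.19, 0.2231]
orientation: [-0.374, 0.604, -0.367, -0.602]
wrist_force: [-0.1, -0.7, 0.8]
width: 0.0435
t: 18.25
position: [0.4686, 0.2787, 0.2235]
orientation: [-0.374, 0.603, -0.367, -0.601]
wrist_force: [0.6, -0.1, -0.2]
width: 0.0437
```

View pics/top3z.png

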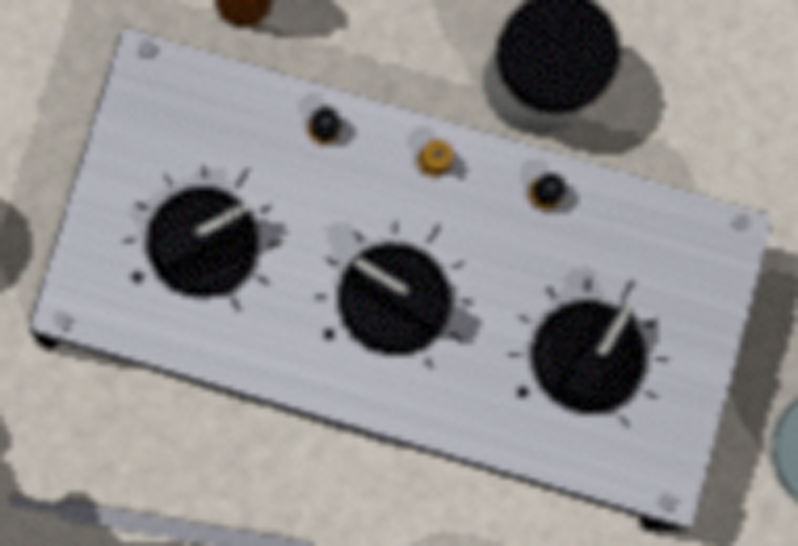

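View pics/top3.png

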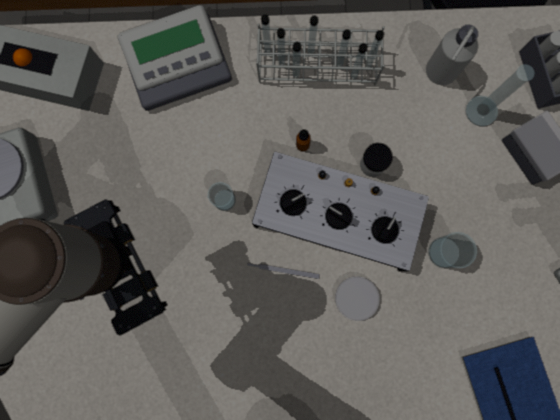

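The hundreds pointer now runs (200,235)→(245,208) towards mark 6. Tens runs (405,292)→(358,262) towards mark 2, and units (602,352)→(632,300) towards the long 5 line. The things round the box look undisturbed. I'll measure the angles properly before handing in.

Run:
```python
from h import *
f=cv2.imread("pics/top3.png");f0=cv2.imread("pics/top0.png")
for im,nm in((f0,"before"),(f,"after")):
  g=cv2.resize(im,None,fx=4,fy=4,interpolation=cv2.INTER_CUBIC).min(2)
  for k,(x,y) in AX.items():
    c=proj("top",[[x+.0015,y+.001,.122]])[0]
    yy,xx=np.mgrid[:g.shape[0],:g.shape[1]];u=(xx+.5)/4-.5;v=(yy+.5)/4-.5
    m=(g>85)&(np.hypot(u-c[0],v-c[1])<10.5)
    p=ray("top",np.c_[u[m],v[m]],.122);o=np.array([x+.0015,y+.001])
    d=p-p.mean(0);w=np.linalg.svd(d,full_matrices=False)[2][0]
    if w@(p.mean(0)-o)<0:w=-w
    a=np.rad2deg(np.arctan2(w[1],w[0]))-YAWB
    print(nm,k,int(m.sum()),"digit",round((135-a)/30,2))
diff=cv2.absdiff(f,f0).max(2)
s=sense();print(s["t"],s["wrist_force"])
```

```text
before h 7 digit 5.25
before t 12 digit 5.01<stdin>:10: RuntimeWarning: Mean of empty slice.
  ret = um.true_divide(
Traceback (most recent call last):
IndexError: index 0 is out of bounds for axis 0 with size 0
```

Run:
```python
from h import *
f=cv2.imread("pics/top3.png")
for k,(x,y) in AX.items():
    c=proj("top",[[x+.0015,y+.001,.122]])[0]
    g=f.min(2).astype(int);i,j=np.round(c[::-1]).astype(int)
    print(k,c.round(1));print(g[i-11:i+12,j-11:j+12].max())
    G=cv2.resize(f,None,fx=4,fy=4,interpolation=cv2.INTER_CUBIC).min(2)
    yy,xx=np.mgrid[:G.shape[0],:G.shape[1]];u=(xx+.5)/4-.5;v=(yy+.5)/4-.5
    for th in(60,75,90):
        m=((G>th)&(np.hypot(u-c[0],v-c[1])<12)).astype(np.uint8)
        n,l,st,ce=cv2.connectedComponentsWithStats(m)
        # white line comp: passes nearest to the axis
        best=min(range(1,n),key=lambda q:np.hypot(u[l==q]-c[0],v[l==q]-c[1]).min() if st[q][4]>15 else 99)
        mm=l==best;p=ray("top",np.c_[u[mm],v[mm]],.122);o=np.array([x+.0015,y+.001])
        w=np.linalg.svd(p-p.mean(0),full_matrices=False)[2][0];ext=np.ptp(p@w)
        if w@(p.mean(0)-o)<0:w=-w
        print(th,int(mm.sum()),"len",ext.round(4),"digit",round((135-np.rad2deg(np.arctan2(w[1],w[0]))+YAWB)/30,2))
```

```text
h [292.3 199.4]
118
60 838 len 0.0387 digit 1.79
75 288 len 0.0238 digit 5.97
90 84 len 0.0104 digit 6.08
t [339.9 213.2]
118
60 453 len 0.0254 digit 2.01
75 313 len 0.0245 digit 2.02
90 131 len 0.0219 digit 2.02
u [388.  227.1]
113
60 776 len 0.0262 digit 4.68
75 559 len 0.0256 digit 4.69
90 114 len 0.0192 digit 5.01
```

Run:
```python
from h import *
f=cv2.imread("pics/top3.png")
G=cv2.resize(f,None,fx=4,fy=4,interpolation=cv2.INTER_CUBIC).min(2)
yy,xx=np.mgrid[:G.shape[0],:G.shape[1]];u=(xx+.5)/4-.5;v=(yy+.5)/4-.5
for k,(x,y) in AX.items():
    o=np.array([x+.0015,y+.001]);c=proj("top",[[*o,.122]])[0]
    cs=proj("top",[[*o,.094]])[0]
    for th in(60,75,90):
        # stay inside the black skirt disc so that the panel cannot enter
        m=((G>th)&(np.hypot(u-cs[0],v-cs[1])<11.5)).astype(np.uint8)
        n,l,st,ce=cv2.connectedComponentsWithStats(m);b=1+np.argmax(st[1:,4]);mm=l==b
        p=ray("top",np.c_[u[mm],v[mm]],.122);w=np.linalg.svd(p-p.mean(0),full_matrices=False)[2][0]
        if w@(p.mean(0)-o)<0:w=-w
        print(k,th,int(mm.sum()),"len",np.ptp(p@w).round(4),"wid",np.ptp(p@[-w[1],w[0]]).round(4),"digit",round((135-np.rad2deg(np.arctan2(w[1],w[0]))+YAWB)/30,2))
z=cv2.resize(cv2.convertScaleAbs(f[208:250,364:410],alpha=1.8),None,fx=12,fy=12,interpolation=cv2.INTER_CUBIC);cv2.imwrite("pics/units3.png",z)
```

```text
h 60 375 len 0.021 wid 0.0046 digit 6.0
h 75 250 len 0.0202 wid 0.0034 digit 6.0
h 90 84 len 0.0104 wid 0.0022 digit 6.08
t 60 438 len 0.0246 wid 0.0045 digit 2.01
t 75 305 len 0.0238 wid 0.0033 digit 2.02
t 90 131 len 0.0219 wid 0.0018 digit 2.02
u 60 352 len 0.0195 wid 0.0044 digit 5.01
u 75 247 len 0.0187 wid 0.0033 digit 5.02
u 90 106 len 0.0174 wid 0.0016 digit 5.01
```

View pics/units3.png

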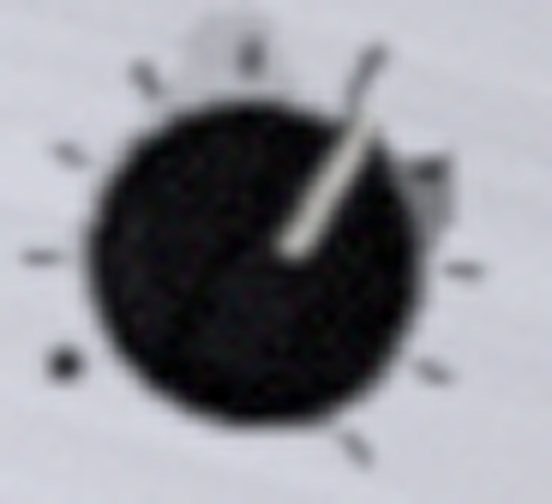

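The units pointer runs (290,245)→(370,125), parallel to the long 5 line at (365,75). With the panel masked out, the dials measure 6.00, 2.01 and 5.01. The arm is clear and the wrist force is about zero, so I'm handing in.

```bash
python3 -c "
from cell import job,sense
print(job.finish_job(),sense()['t'])"
```

```text
the job is handed in; nothing more can be done
the job is handed in; nothing more can be done
```

The decade box is set to 625 and the job is handed in, at about 18.4 s of the 51 s allowed. No verdict comes back.

**What I did:** The dials stood at 5, 5 and 6. I turned units one click back to 5, tens three clicks back to 2 and hundreds one click on to 6. After each I let go and lifted straight up, then parked the arm clear on the left.

**Last checks:**
- **Dials:** in the final top picture the pointer angles read 6.00, 2.01 and 5.01 digits, well inside the limit of a quarter of a digit. At the strictest brightness threshold, hundreds read 6.08.
- **Forces:** wrist force was about zero with the arm parked, and the readings between moves never exceeded about 6 N.
- **Things round the box:** they looked undisturbed in the before and after pictures. I judged that by eye and did not measure it.

**Checks that disagreed:**
- My first two angle scripts were faulty. The first crashed on an empty mask. The second let bright panel pixels in and gave 1.79 for hundreds and 4.69 for units at low thresholds. Limiting the mask to the black dial skirt gave the readings above, and a close-up of the units dial agreed.
- The pinched dial axes lay about 1–3 mm from where I had measured them in the pictures.

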